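# Roll the film roller onto the strip

## Task

A loose roller lies on the laptop display that is having its protective film pressed down. Push the top of the roller sideways with the fingertips so that it rolls, without sliding, along the display, and leave it at rest lengthwise on the pale strip across the display, in line with the strip. Do not lift the roller, do not press on the display itself, and leave the other things on the mat where they are.

Things in the scene. Friction and masses are not known exactly. Their poses are not given: they have to be found in the camera images.
- roller: Loose smooth grey roller, 24 mm diameter, 150 mm long (172 with axle stubs), 0.2 to 0.4 kg. Origin at its centre, 12 mm above the glass; x along the roller, y and z turn as it rolls (z up at first). Friction about 0.4. It stops within mm when let go slowly and stays put. A tip sticking to its top moves twice as far as it does. One turn: 75 mm. Starts 80-120 mm off the strip, either side.
- strip: Pale paper strip stuck flat across the dark display, the line to reach: 14 mm wide, 220 mm long, as thin as paper (it cannot be felt). Origin at its centre, on the glass surface; x along the strip, y across it, z up.
- panel: Laptop display lying face up, fixed: dark glass with a thin metal edge, 220 mm (x) by 320 mm (y), 8 mm thick. Origin at the centre of its underside, 3 mm above the table; z up; its glass surface is 11 mm above the table. The strip runs along its x axis, so the roller rolls along its y axis.
- jar: Small clear jar with a black cap, 44 mm in diameter, 50 mm high, loose on the mat beyond one end of the display; not to be moved. Origin at the centre of its underside.
- suction: Black rubber suction cup with a knob, 48 mm in diameter, 40 mm high, loose on the mat beyond the other end of the display; not to be moved. Origin at the centre of its underside.
- screws: Small grey open screw tray, 80 x 60 mm, 22 mm high, loose on the mat beside the suction cup; not to be moved. Origin at the centre of its underside.
Mind the look-alikes: they are no part of the job. There is more than one size of the roller; the one meant has the size given above.

How it is judged (in metres and radians):
On the way, in this order (a step that is already met when the one before it is completed fails the run):
1. the roller has rolled half a turn (angle between roller's own z axis and vertical above 2.4 rad), for 0.03 s.
2. the roller has rolled on to nearly a full turn (angle between roller's own z axis and vertical below 0.9 rad), for 0.03 s.
At the end, for the whole second after the job is handed in: The roller rests on the glass over the strip: its axis within 8 mm of the strip's centre line, parallel to it within 0.15 rad, not shifted lengthwise by more than 30 mm, at rest (y of roller in the frame of strip between -0.008 and 0.008 m and x of roller in the frame of strip between -0.03 and 0.03 m and angle between the x axis of roller and the x axis of strip, either way round below 0.15 rad and z of roller in the frame of strip between 0.009 and 0.015 m and linear speed of roller below 0.005 m/s); the robot touches nothing.
It fails at once if the roller is lifted off the glass (more than 6 mm) (z of roller in the frame of strip above 0.018 m).
It fails at once if the robot presses on the display itself (more than 4 N) (contact force between any of the fingers, the arm and panel above 4 N).
It fails at once if the jar is moved more than 15 mm (distance of jar from where it was at the start of the episode above 0.015 m).
It fails at once if the suction cup is moved more than 15 mm (distance of suction from where it was at the start of the episode above 0.015 m).
It fails at once if the screw tray is moved more than 15 mm (distance of screws from where it was at the start of the episode above 0.015 m).
It also fails if it takes over 48 s, if anything falls off the work surface, if the arm or the gripper's body presses on something with over 40 N, if the wrist force passes 120 N, or if a joint passes its speed limit or range.

## Robot

A 7-joint arm with a two-finger parallel gripper is mounted at the origin on the work surface. World frame = base frame: x ahead of the robot, y to its left, z up, the work surface at z = 0. Lengths are in mm, angles in rad, forces in N, time in s.
With the tool pointing down it reaches from about 400 to 900 mm from the base axis. Payload 5.6 kg.
Tool frame: the origin (TCP) lies on the mounting face of the last link; the fingertips stand 190 mm ahead of it and the grasp point (between the pads) lies 171 mm ahead of it; z points along the fingers, y is the direction in which the jaws open and shut (so a half turn about z gives the same grasp; the last joint's range is limited). The gripper opens to 92 mm and grips with 3 to 60 N. Pads are 20 mm wide; open, the fingers measure 128 mm over their backs; the gripper's body (75 mm by 189 mm) begins 69 mm behind the grasp point.
Start: joints at [-1.287, 0.468, -0.012, 1.603, 0.006, 1.071, -0.056], TCP at [208.692, 615.589, 404.692] pointing down, gripper open.
Joint ranges: [-2.53, 2.53], [-0.31, 2.02], [-1.57, 1.55], [0.28, 2.44], [-1.29, 4.43], [0.15, 1.84], [-2.92, 2.92]. Speed limits (rad/s): [2.57, 2.57, 3.14, 3.14, 3.14, 3.14, 3.14].

## Interface

Orientations are given as [roll, pitch, yaw] about the fixed x, y, z axes, in that order (R = Rz(yaw) Ry(pitch) Rx(roll)).
In Python, from workcell import monitor, vision, manip gives the robot as it stands. The module is installed in compiled form; this text tells all that it offers.
- The arm moves only by the tool send_rows, never from a script. Its argument "plan" is a list of rows, each an object with "angular": the turn, a rotation vector about the tool's x, y, z in degrees, a list of three; "slide": the shift along the tool's x, y, z in mm, a list of three; "hand": the finger opening in mm, from 0 to 91.9. In form: [{"angular": [rx, ry, rz], "slide": [x, y, z], "hand": hand}, ...]. A call has 1 to 20 rows; each row shifts and turns the commanded pose from where the row before left it, along the tool's axes as they then stand; what a row does not reach is not made up. A row lasts 1/10 s, in which the tool goes at most 50 mm and 8.59 degrees, less where a joint would pass 70% of its speed; a pose out of reach is approached as far as the arm can. A call with a gripper value outside its range is refused whole. The fingers move at their own pace and stop on an object; "force" is the grip in N (left out, the last holds). Time passes only in rows, so rows that do not move let the fingers close. It gives the time, the measured TCP pose, the force and the opening at its end, in the units of the state.
- monitor.observe(): the state, without advancing time (a new reading comes with each control period).
- vision.read_camera(name): name is "scene" or "top"; returns a dict with "image" (480x640x3 uint8, red, green, blue), "depth" (480x640 float32, mm along the optical axis (not along the pixel's ray), 0 where there is no reading), "K" (3x3 intrinsics, pixels), "world_to_cam" (4x4, takes a point from world to camera coordinates). Camera axes: x right, y down, z forward; pixel columns grow to the right and rows downward; lengths in mm; the calibration is good to about 2 mm. A picture is of the moment at which its call begins.
- manip.sign_off(): hands the job in, once; it reports no verdict.
The state is a dict: "t": time; "joint_pos": joint angles; "qd": joint speeds; "tau": joint torques, N m; "ee_pos": TCP position; "tcp_rot": TCP orientation; "force": force on the tool from outside, world axes, zero at the start; "torque": the same for the moment, N m; "gripper_width": opening from 0.0 (shut) to 1.0 (fully open).
Only numpy, scipy, OpenCV 4.12 (cv2) and the standard library are available. Lean on these libraries where they do the work, as an engineer would, in place of code of your own. Each camera call takes 0.05 s, during which the arm holds its last target.

## Working session

There is one attempt and no reset: what is moved stays moved. The work goes in short steps, Python scripts to look and compute and a tool call to move; the robot and the scene stay as the last step left them, time stands still between calls to the robot, and variables do not carry over. Pictures are saved under pics/ and viewed, and the job is handed in when it is done.

Besides the shell and the picture viewer there is one more tool, called after ">>>" as name(argument=value, ...), one argument or row to a line, values as JSON. send_rows: Moves the arm, as the interface text tells. Its arguments: {"type":"object","properties":{"plan":{"type":"array"},"force":{"type":"number"}},"required":["plan"]}

```bash
mkdir -p pics
python3 - <<'E'
from workcell import monitor, vision, manip
import cv2,numpy as np,pickle
s=monitor.observe();print(s)
for n in("top","scene"):
    c=vision.read_camera(n);pickle.dump(c,open(n+'.pkl','wb'))
    cv2.imwrite(f'pics/{n}0.png',c['image'][...,::-1]);print(n,c['K'],c['world_to_cam'])
E
```

```text
{'t': 0.0, 'joint_pos': array([-1.28699999,  0.46839625, -0.01162007,  1.60364133,  0.00600132,
        1.07141291, -0.05632491]), 'qd': array([-8.17615284e-04, -3.26234562e-05, -3.02956071e-04,  9.80888970e-04,
        8.21415686e-04, -5.58431596e-04, -4.13934024e-04]), 'tau': array([-3.47420882e-04, -5.20563662e+01, -1.27830589e-02, -2.43746692e+01,
       -5.67240024e-02,  1.73757429e-02,  1.77319994e-04]), 'ee_pos': array([208.61053959, 615.34292704, 403.72035439]), 'tcp_rot': array([-3.13977343e+00,  1.19921074e-04,  2.81472366e+00]), 'force': array([-0.96929797, -0.04314927,  0.27471937]), 'torque': array([-0.00686318, -0.0355045 ,  0.02024678]), 'gripper_width': 1.0014241619389783}
top [[561.55725168   0.         324.49471526]
 [  0.         561.55725168 244.04774804]
 [  0.           0.           1.        ]] [[-2.62066241e-02 -9.99631463e-01 -7.08174243e-03  1.37322996e+02]
 [-9.86445647e-01  2.70075470e-02 -1.61850482e-01  4.66827461e+02]
 [ 1.61982094e-01  2.74419926e-03 -9.86789882e-01  1.12387586e+03]
 [ 0.00000000e+00  0.00000000e+00  0.00000000e+00  1.00000000e+00]]
scene [[617.32086023   0.         328.61178604]
 [  0.         617.32086023 246.44012742]
 [  0.           0.           1.        ]] [[ 8.77121083e-01  4.80179250e-01 -9.30020845e-03 -4.75054192e+02]
 [ 3.45292428e-01 -6.43952544e-01 -6.82713894e-01 -4.45184388e+01]
 [-3.33813938e-01  5.95611458e-01 -7.30626612e-01  1.49041383e+03]
 [ 0.00000000e+00  0.00000000e+00  0.00000000e+00  1.00000000e+00]]
```

View pics/top0.png

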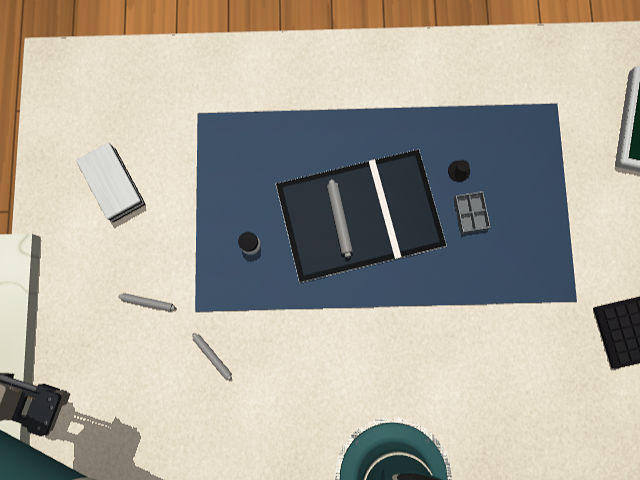

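View pics/scene0.png

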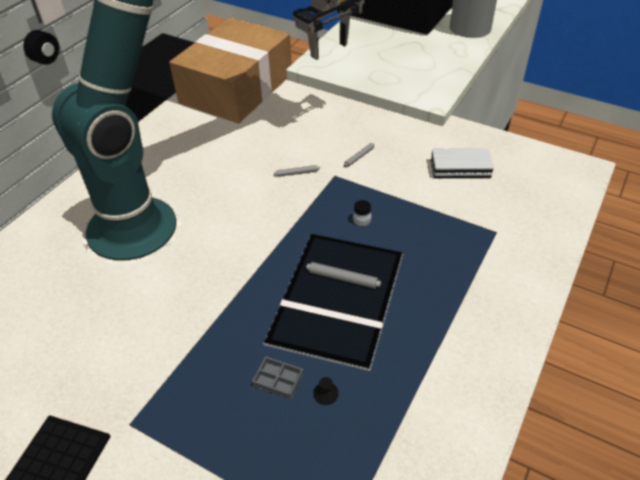

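The candidates in the top view are the roller on the display at about (340,218) and two thinner, shorter rollers on the table at (147,302) and (212,357). The one on the display fits the size and place. I'll measure it and confirm with a crop.

```bash
cat > h.py <<'E'
import numpy as np,cv2
def ray(c,u,v,z):
    K=c['K'];T=c['world_to_cam'];R=T[:3,:3];t=T[:3,3]
    o=-R.T@t;d=R.T@np.linalg.inv(K)@np.array([u,v,1.]);return o+d*(z-o[2])/d[2]
def proj(c,p):
    q=c['world_to_cam'][:3,:3]@np.asarray(p,float)+c['world_to_cam'][:3,3];q=c['K']@q;return q[:2]/q[2]
def rect(c,m,z):
    cs,_=cv2.findContours(m,cv2.RETR_EXTERNAL,cv2.CHAIN_APPROX_NONE)
    k=max(cs,key=cv2.contourArea)[:,0]
    P=np.array([ray(c,u,v,z)[:2] for u,v in k],np.float32)
    (x,y),(w,h),a=cv2.minAreaRect(P)
    if w<h: w,h,a=h,w,a+90
    return (x,y),w,h,(a+90)%180-90
def measure(c,name,box):
    im=c['image'].astype(int);mx=im.max(2);mn=im.min(2)
    reg=np.zeros(mx.shape,np.uint8);cv2.fillPoly(reg,[np.array(box)],1)
    st=((mn>185)&(reg>0)).astype(np.uint8)
    ro=((mn>55)&(mn<175)&(mx-mn<25)&(reg>0)).astype(np.uint8)
    ro=cv2.morphologyEx(ro,cv2.MORPH_OPEN,np.ones((3,3)))
    return rect(c,st,11),rect(c,ro,23),ro,st
E
python3 - <<'E'
import pickle;from h import *
for n,box in (('top',[(280,186),(416,154),(442,242),(301,277)]),('scene',[(314,240),(399,254),(368,362),(268,343)])):
    c=pickle.load(open(n+'.pkl','rb'))
    s,r,ro,st=measure(c,n,box);print(n,'strip',s,'roller',r)
    # roller depth heights
    T=np.linalg.inv(c['world_to_cam']);v,u=np.nonzero(ro);d=c['depth'][v,u]
    pc=np.c_[(u-c['K'][0,2])/c['K'][0,0]*d,(v-c['K'][1,2])/c['K'][1,1]*d,d]
    w=pc@T[:3,:3].T+T[:3,3];print('rol z pct',np.percentile(w[:,2],[10,50,90]))
    im=c['image'][...,::-1].copy();im[ro>0]=(0,0,255);im[st>0]=(0,255,0)
    if n=='top':cv2.imwrite('pics/crop.png',np.hstack([cv2.resize(x[140:390,100:460],None,fx=1.1,fy=1.6) for x in (im,c['image'][...,::-1])]))
c=pickle.load(open('top.pkl','rb'))
for nm,uv,z in [('jar',(249,240),50),('suc',(459,170),30),('scr',(472,212),11),('sm1a',(120,296),6),('sm1b',(175,308),6),('sm2a',(194,336),6),('sm2b',(231,379),6)]+[('pc',p,11) for p in[(277,184),(419,150),(446,244),(300,282)]]:print(nm,ray(c,*uv,z))
E
```

```text
top strip ((549.1885986328125, -5.288074493408203), 202.52587890625, 13.005836486816406, 12.418795585632324) roller ((529.0272216796875, 92.2174301147461), 166.20033264160156, 23.872190475463867, 10.441604614257812)
rol z pct [27.73369569 33.01844172 36.79282588]
scene strip ((550.9990234375, -3.9238414764404297), 204.7250213623047, 12.513360023498535, 12.405574798583984) roller ((525.6639404296875, 94.13504791259766), 171.498046875, 31.864681243896484, 10.459969520568848)
rol z pct [21.00168232 31.55354326 36.62438405]
jar [481.11745799 279.50233252  50.        ]
suc [ 623.50404463 -165.47468298   30.        ]
scr [ 535.5647286  -191.86927132   11.        ]
sm1a [376.80514527 557.505452     6.        ]
sm1b [348.6136727  441.27836439   6.        ]
sm2a [289.68381949 400.78675755   6.        ]
sm2b [200.63342946 323.83113778   6.        ]
pc [608.97832056 223.8990399   11.        ]
pc [676.60980769 -86.23498569  11.        ]
pc [ 467.91972514 -132.21421166   11.        ]
pc [395.63876695 178.30836581  11.        ]
```

View pics/crop.png

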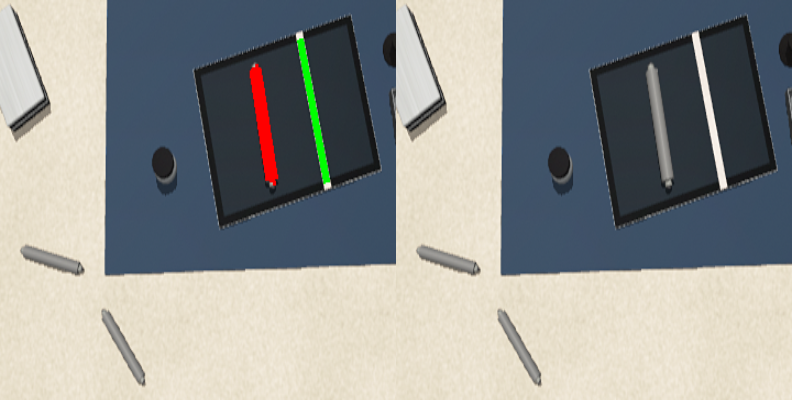

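The roller on the display is 24 mm wide and about 170 mm long. It is centred near (527.5,93), 100 mm off the strip in the strip's y, and 2° off parallel. The crop confirms it is the roller meant. The jaws will lie along the roller's axis, so the yaw should be about 101.4°. Next I move above the roller.

>>> send_rows(
  plan=[
    {"angular":[0,0,3.53],"slide":[-36.9,-7.7,0],"hand":60},
    {"angular":[0,0,3.53],"slide":[-36.9,-7.7,0],"hand":60},
    {"angular":[0,0,3.53],"slide":[-36.9,-7.7,0],"hand":60},
    {"angular":[0,0,3.53],"slide":[-36.9,-7.7,0],"hand":60},
    {"angular":[0,0,3.53],"slide":[-36.9,-7.7,0],"hand":60},
    {"angular":[0,0,3.53],"slide":[-36.9,-7.7,0],"hand":60},
    {"angular":[0,0,3.53],"slide":[-36.9,-7.7,0],"hand":60},
    {"angular":[0,0,3.53],"slide":[-36.9,-7.7,0],"hand":60},
    {"angular":[0,0,3.53],"slide":[-36.9,-7.7,0],"hand":60},
    {"angular":[0,0,3.53],"slide":[-36.9,-7.7,0],"hand":60},
    {"angular":[0,0,3.53],"slide":[-36.9,-7.7,0],"hand":60},
    {"angular":[0,0,3.53],"slide":[-36.9,-7.7,0],"hand":60},
    {"angular":[0,0,3.53],"slide":[-36.9,-7.7,0],"hand":60},
    {"angular":[0,0,3.53],"slide":[-36.9,-7.7,0],"hand":60},
    {"angular":[0,0,3.53],"slide":[-36.9,-7.7,0],"hand":60},
    {"angular":[0,0,3.53],"slide":[-36.9,-7.7,0],"hand":60},
    {"angular":[0,0,3.53],"slide":[-36.9,-7.7,0],"hand":60},
    {"angular":[0,0,0],"slide":[0,0,0],"hand":60},
    {"angular":[0,0,0],"slide":[0,0,0],"hand":60},
  ],
)

```text
t: 2.0
ee_pos: [526.1, 91.8, 404.6]
tcp_rot: [-3.141, -0.0, 1.766]
force: [0.8, 0.9, 0.3]
gripper_width: 0.655
```

>>> send_rows(
  plan=[
    {"angular":[0,0,0],"slide":[3,0,30],"hand":60},
    {"angular":[0,0,0],"slide":[3,0,40],"hand":60},
    {"angular":[0,0,0],"slide":[3,0,40],"hand":60},
    {"angular":[0,0,0],"slide":[0,0,35],"hand":60},
    {"angular":[0,0,0],"slide":[0,0,22],"hand":60},
    {"angular":[0,0,0],"slide":[0,0,6],"hand":60},
    {"angular":[0,0,0],"slide":[0,0,0],"hand":60},
    {"angular":[0,0,0],"slide":[0,0,0],"hand":60},
  ],
)

```text
t: 2.8
ee_pos: [524.9, 101.9, 232.7]
tcp_rot: [3.14, -0.0, 1.768]
force: [0.0, 0.3, 0.3]
gripper_width: 0.652
```

Run:
```python
from workcell import vision
import cv2,numpy as np
c=vision.read_camera('scene')
cv2.imwrite('pics/s1.png',cv2.resize(c['image'][200:400,240:460,::-1],None,fx=3.5,fy=3,interpolation=3))
```

```text
(no output)
```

View pics/s1.png

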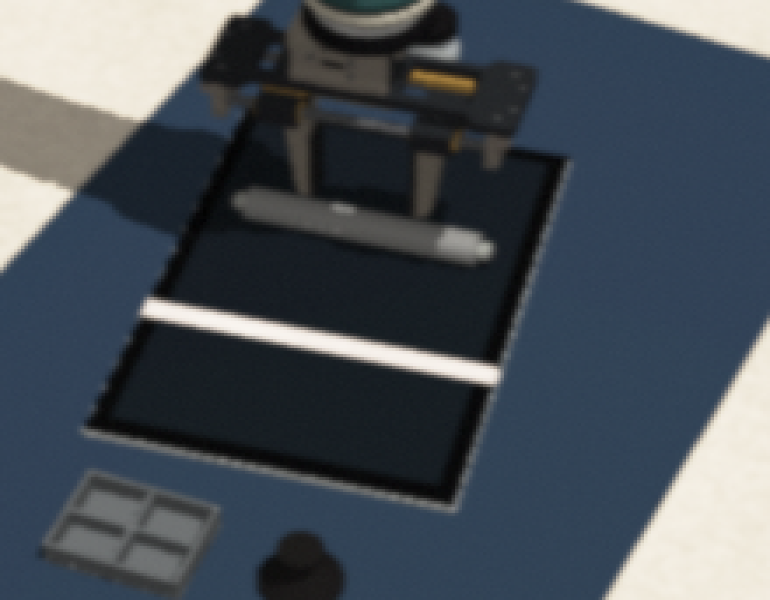

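The fingers hover just above and behind the roller's top, evenly about its middle. Next I lower to contact.

>>> send_rows(
  plan=[
    {"angular":[0,0,0],"slide":[-1,0,5],"hand":60},
    {"angular":[0,0,0],"slide":[0,0,1.5],"hand":60},
    {"angular":[0,0,0],"slide":[0,0,1],"hand":60},
    {"angular":[0,0,0],"slide":[0,0,0],"hand":60},
  ],
)

```text
t: 3.25
ee_pos: [524.9, 100.1, 225.3]
tcp_rot: [3.141, -0.001, 1.767]
force: [-2.2, -0.4, 8.9]
gripper_width: 0.649
```

>>> send_rows(
  plan=[
    {"angular":[0,0,0],"slide":[-2,0,0],"hand":60},
    {"angular":[0,0,0],"slide":[-4,0,0],"hand":60},
    {"angular":[0,0,0],"slide":[-4,0,0],"hand":60},
    {"angular":[0,0,0],"slide":[-4,0,0],"hand":60},
    {"angular":[0,0,0],"slide":[-4,0,0],"hand":60},
    {"angular":[0,0,0],"slide":[-2,0,0],"hand":60},
    {"angular":[0,0,0],"slide":[-1,0,0],"hand":60},
    {"angular":[0,0,0],"slide":[0,0,0],"hand":60},
  ],
)

```text
t: 4.05
ee_pos: [528.8, 79.2, 225.3]
tcp_rot: [3.141, -0.001, 1.767]
force: [-2.6, -0.8, 8.7]
gripper_width: 0.652
```

```bash
cat > m.py <<'E'
from workcell import vision,monitor
from h import *
import sys,pickle
c=vision.read_camera('top');s=monitor.observe()
im=c['image'];cv2.imwrite('pics/%s.png'%sys.argv[1],cv2.resize(im[130:300,260:460,::-1],None,fx=3.5,fy=3.5,interpolation=3))
c2=vision.read_camera('scene')
cv2.imwrite('pics/%ss.png'%sys.argv[1],cv2.resize(c2['image'][200:400,240:460,::-1],None,fx=3.5,fy=3,interpolation=3))
pickle.dump((c,c2),open('last.pkl','wb'))
print(s['t'],s['ee_pos'],s['force'])
E
python3 m.py a1
```

```text
4.1 [528.82123524  79.25645131 225.31437786] [-1.82140277 -0.74976602  9.70461307]
```

View pics/a1.png

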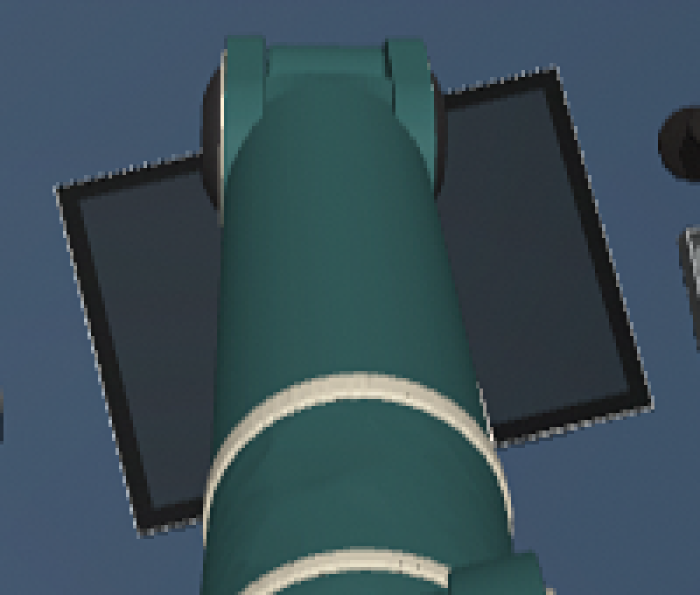

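View pics/a1s.png

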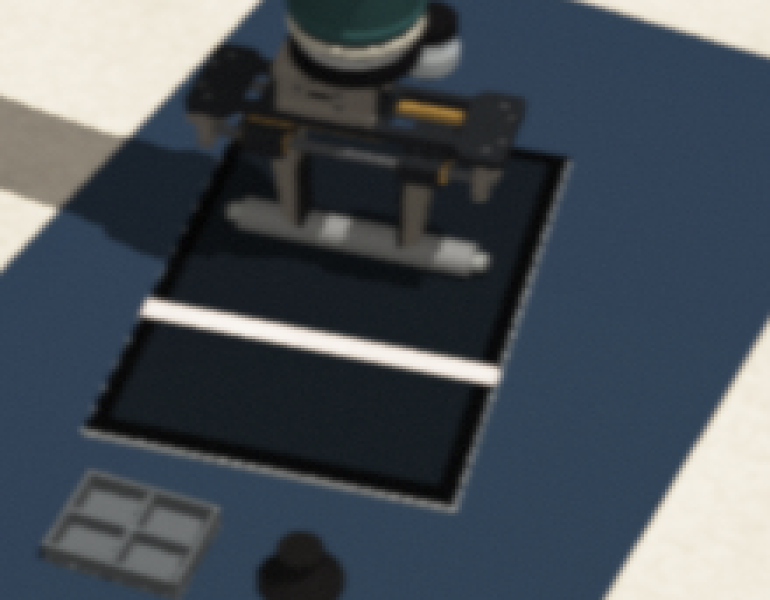

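The scene view shows the roller has rolled. The top view is blocked by the arm, so I'll track the roller's end stubs in the scene view.

```bash
cat > ends.py <<'E'
from h import *
import pickle,sys
c=pickle.load(open('scene.pkl','rb'))
S=np.array([549.5,-4.8]);a=np.radians(12.4);X=np.array([np.cos(a),np.sin(a)]);Y=np.array([-X[1],X[0]])
def ends(l,r):
    P=[ray(c,240+u/3.5,200+v/3,23)[:2] for u,v in (l,r)]
    q=[((p-S)@X,(p-S)@Y) for p in P];m=np.mean(q,0);d=P[1]-P[0]
    print('ends',np.round(q,1),'mid',m.round(1),'len',np.hypot(*d).round(1))
if __name__=='__main__':
    v=list(map(float,sys.argv[1:]));ends(v[:2],v[2:])
E
python3 ends.py 233 200 493 249;python3 ends.py 226 211 490 263
```

```text
ends [[-85.  100.7]
 [ 84.   99.9]] mid [ -0.5 100.3] len 169.0
ends [[-86.   89.3]
 [ 85.2  86.7]] mid [-0.4 88. ] len 171.2
```

>>> send_rows(
  plan=[
    {"angular":[0,0,0],"slide":[-4,0,0],"hand":60},
    {"angular":[0,0,0],"slide":[-3,0,0],"hand":60},
    {"angular":[0,0,0],"slide":[-1,0,0],"hand":60},
    {"angular":[0,0,0],"slide":[0,0,0],"hand":60},
    {"angular":[0,0,0],"slide":[0,0,-2],"hand":60},
    {"angular":[0,0,0],"slide":[0,0,-3],"hand":60},
    {"angular":[0,0,0],"slide":[7,0,0],"hand":60},
    {"angular":[0,0,0],"slide":[7,0,0],"hand":60},
    {"angular":[0,0,0],"slide":[0,0,0],"hand":60},
  ],
)

```text
t: 5.05
ee_pos: [527.2, 87.2, 229.0]
tcp_rot: [-3.141, -0.001, 1.77]
force: [-0.2, 0.2, -0.1]
gripper_width: 0.653
```

```bash
python3 m.py a2
```

```text
5.1 [527.28582651  86.50617186 229.00351547] [-0.33573307 -0.45621394 -0.87458942]
```

View pics/a2s.png

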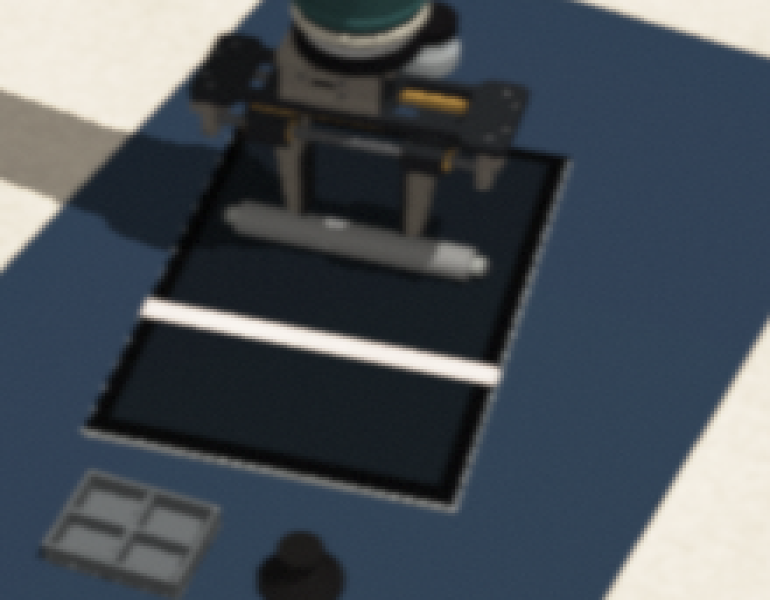

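```bash
python3 ends.py 224 214 488 267
```

```text
ends [[-86.3  86.1]
 [ 84.8  82.7]] mid [-0.7 84.4] len 171.2
```

>>> send_rows(
  plan=[
    {"angular":[0,0,0],"slide":[-1,0,2.5],"hand":60},
    {"angular":[0,0,0],"slide":[0,0,1.3],"hand":60},
    {"angular":[0,0,0],"slide":[0,0,0],"hand":60},
    {"angular":[0,0,0],"slide":[-2,0,0],"hand":60},
    {"angular":[0,0,0],"slide":[-5,0,0],"hand":60},
    {"angular":[0,0,0],"slide":[-5,0,0],"hand":60},
    {"angular":[0,0,0],"slide":[-5,0,0],"hand":60},
    {"angular":[0,0,0],"slide":[-5,0,0],"hand":60},
    {"angular":[0,0,0],"slide":[-4,0,0],"hand":60},
    {"angular":[0,0,0],"slide":[-2,0,0],"hand":60},
    {"angular":[0,0,0],"slide":[0,0,0],"hand":60},
    {"angular":[0,0,0],"slide":[0,0,0],"hand":60},
  ],
)

```text
t: 6.35
ee_pos: [533.0, 56.5, 225.4]
tcp_rot: [-3.141, 0.0, 1.767]
force: [-2.5, -1.0, 5.0]
gripper_width: 0.652
```

>>> send_rows(
  plan=[
    {"angular":[0,0,0],"slide":[0,0,-2],"hand":60},
    {"angular":[0,0,0],"slide":[0,0,-2],"hand":60},
    {"angular":[0,0,0],"slide":[7,0,0],"hand":60},
    {"angular":[0,0,0],"slide":[7,0,0],"hand":60},
    {"angular":[0,0,0],"slide":[0,0,0],"hand":60},
  ],
)

```text
t: 6.85
ee_pos: [530.2, 72.5, 229.2]
tcp_rot: [-3.141, -0.001, 1.77]
force: [-0.0, 0.5, -1.1]
gripper_width: 0.656
```

```bash
python3 m.py a3
```

```text
6.9 [530.27936562  71.81547243 229.27893908] [-0.37545995 -0.15076405 -0.56095595]
```

View pics/a3s.png

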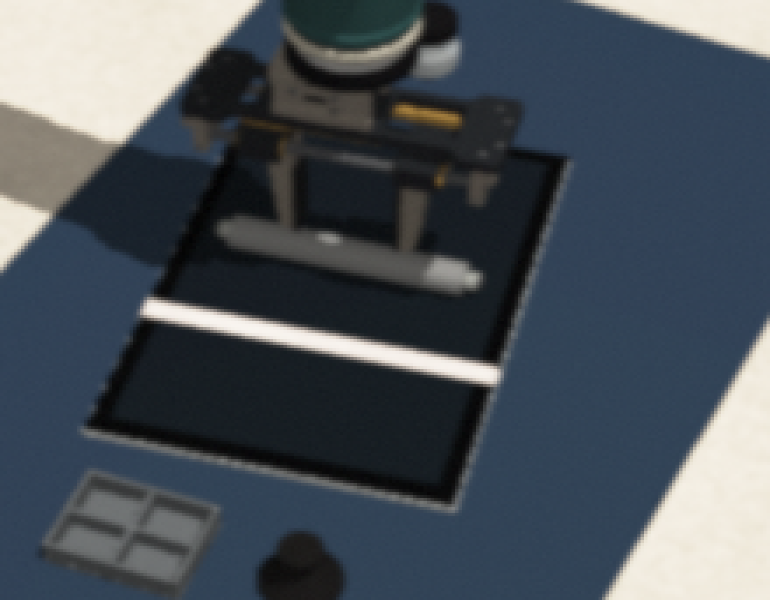

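```bash
python3 ends.py 217 228 482 280
```

```text
ends [[-86.4  72.1]
 [ 84.   70.1]] mid [-1.2 71.1] len 170.4
```

>>> send_rows(
  plan=[
    {"angular":[0,0,0],"slide":[0,0,2.7],"hand":60},
    {"angular":[0,0,0],"slide":[0,0,1.5],"hand":60},
    {"angular":[0,0,0],"slide":[0,0,0],"hand":60},
    {"angular":[0,0,0],"slide":[-2,0,0],"hand":60},
    {"angular":[0,0,0],"slide":[-5,0,0],"hand":60},
    {"angular":[0,0,0],"slide":[-5,0,0],"hand":60},
    {"angular":[0,0,0],"slide":[-5,0,0],"hand":60},
    {"angular":[0,0,0],"slide":[-5,0,0],"hand":60},
    {"angular":[0,0,0],"slide":[-4,0,0],"hand":60},
    {"angular":[0,0,0],"slide":[-2,0,0],"hand":60},
    {"angular":[0,0,0],"slide":[0,0,0],"hand":60},
    {"angular":[0,0,0],"slide":[0,0,0],"hand":60},
  ],
)

```text
t: 8.15
ee_pos: [535.8, 42.6, 225.4]
tcp_rot: [-3.141, 0.0, 1.767]
force: [-3.0, -0.7, 6.0]
gripper_width: 0.654
```

>>> send_rows(
  plan=[
    {"angular":[0,0,0],"slide":[0,0,-2],"hand":60},
    {"angular":[0,0,0],"slide":[0,0,-2.2],"hand":60},
    {"angular":[0,0,0],"slide":[7,0,0],"hand":60},
    {"angular":[0,0,0],"slide":[7,0,0],"hand":60},
    {"angular":[0,0,0],"slide":[0,0,0],"hand":60},
  ],
)

```text
t: 8.65
ee_pos: [532.9, 58.7, 229.2]
tcp_rot: [-3.141, -0.001, 1.77]
force: [0.4, 0.8, 0.2]
gripper_width: 0.654
```

```bash
python3 m.py a4
```

```text
8.7 [532.97354879  58.0583075  229.24603658] [-0.18912558 -0.06686312  0.3236846 ]
```

View pics/a4s.png

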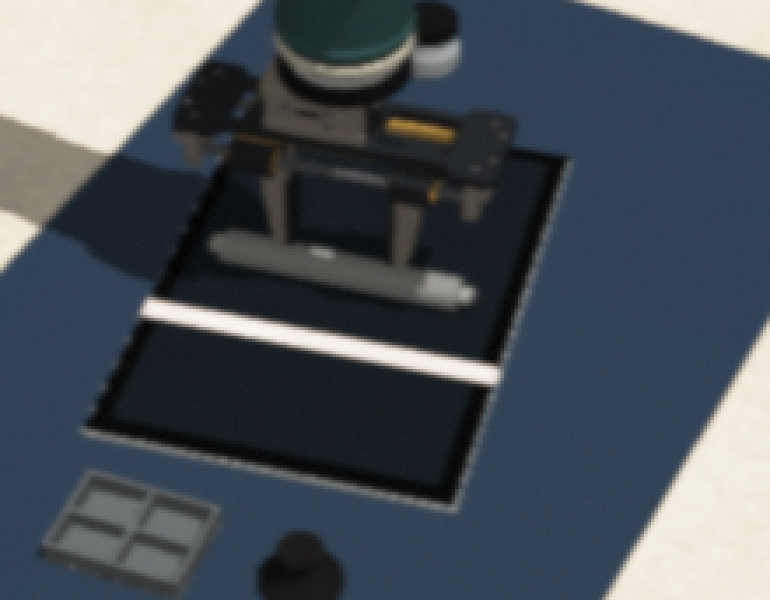

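```bash
python3 ends.py 210 242 475 295
```

```text
ends [[-86.5  58.3]
 [ 83.   55.8]] mid [-1.7 57. ] len 169.5
```

>>> send_rows(
  plan=[
    {"angular":[0,0,0],"slide":[0,0,2.7],"hand":60},
    {"angular":[0,0,0],"slide":[0,0,1.5],"hand":60},
    {"angular":[0,0,0],"slide":[0,0,0],"hand":60},
    {"angular":[0,0,0],"slide":[-2,0,0],"hand":60},
    {"angular":[0,0,0],"slide":[-5,0,0],"hand":60},
    {"angular":[0,0,0],"slide":[-5,0,0],"hand":60},
    {"angular":[0,0,0],"slide":[-5,0,0],"hand":60},
    {"angular":[0,0,0],"slide":[-5,0,0],"hand":60},
    {"angular":[0,0,0],"slide":[-4,0,0],"hand":60},
    {"angular":[0,0,0],"slide":[-2,0,0],"hand":60},
    {"angular":[0,0,0],"slide":[0,0,0],"hand":60},
    {"angular":[0,0,0],"slide":[0,0,0],"hand":60},
  ],
)

```text
t: 9.95
ee_pos: [538.5, 28.9, 225.4]
tcp_rot: [-3.141, 0.0, 1.767]
force: [-1.4, -0.7, 6.3]
gripper_width: 0.652
```

>>> send_rows(
  plan=[
    {"angular":[0,0,0],"slide":[0,0,-2],"hand":60},
    {"angular":[0,0,0],"slide":[0,0,-2.2],"hand":60},
    {"angular":[0,0,0],"slide":[7,0,0],"hand":60},
    {"angular":[0,0,0],"slide":[7,0,0],"hand":60},
    {"angular":[0,0,0],"slide":[0,0,0],"hand":60},
  ],
)

```text
t: 10.45
ee_pos: [535.6, 45.0, 229.2]
tcp_rot: [-3.141, -0.001, 1.77]
force: [0.2, 0.8, -0.2]
gripper_width: 0.652
```

```bash
python3 m.py a5
```

```text
10.5 [535.74241315  44.35995915 229.26734601] [ 0.36315014 -0.80411967 -0.01730546]
```

View pics/a5s.png

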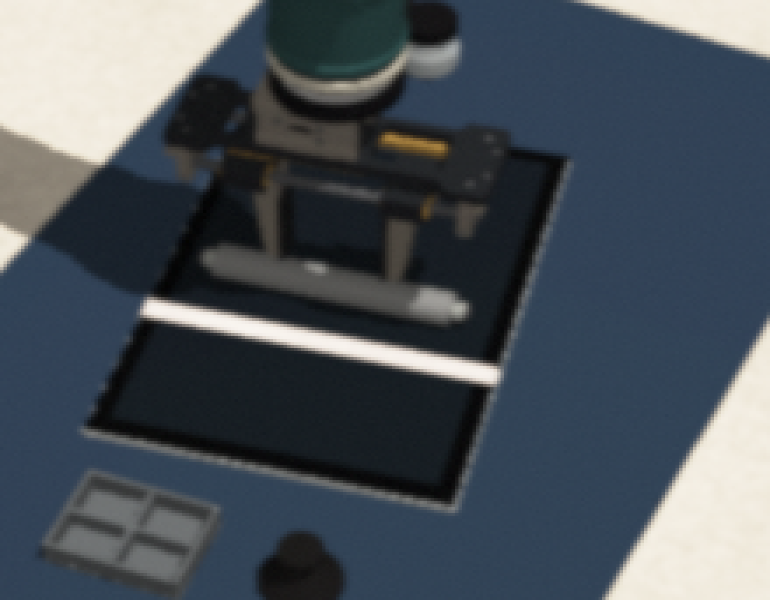

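```bash
python3 ends.py 202 256 468 310
```

```text
ends [[-87.1  44.4]
 [ 82.1  41.7]] mid [-2.5 43. ] len 169.2
```

>>> send_rows(
  plan=[
    {"angular":[0,0,0],"slide":[0,0,2.7],"hand":60},
    {"angular":[0,0,0],"slide":[0,0,1.5],"hand":60},
    {"angular":[0,0,0],"slide":[0,0,0],"hand":60},
    {"angular":[0,0,0],"slide":[-2,0,0],"hand":60},
    {"angular":[0,0,0],"slide":[-5,0,0],"hand":60},
    {"angular":[0,0,0],"slide":[-5,0,0],"hand":60},
    {"angular":[0,0,0],"slide":[-5,0,0],"hand":60},
    {"angular":[0,0,0],"slide":[-5,0,0],"hand":60},
    {"angular":[0,0,0],"slide":[-4,0,0],"hand":60},
    {"angular":[0,0,0],"slide":[-2,0,0],"hand":60},
    {"angular":[0,0,0],"slide":[0,0,0],"hand":60},
    {"angular":[0,0,0],"slide":[0,0,0],"hand":60},
  ],
)

```text
t: 11.75
ee_pos: [541.3, 15.1, 225.4]
tcp_rot: [-3.141, 0.0, 1.767]
force: [-1.8, -1.0, 5.8]
gripper_width: 0.654
```

>>> send_rows(
  plan=[
    {"angular":[0,0,0],"slide":[0,0,-2],"hand":60},
    {"angular":[0,0,0],"slide":[0,0,-2.2],"hand":60},
    {"angular":[0,0,0],"slide":[7,0,0],"hand":60},
    {"angular":[0,0,0],"slide":[7,0,0],"hand":60},
    {"angular":[0,0,0],"slide":[0,0,0],"hand":60},
  ],
)

```text
t: 12.25
ee_pos: [538.4, 31.3, 229.2]
tcp_rot: [-3.141, -0.001, 1.77]
force: [0.0, -0.2, 0.2]
gripper_width: 0.65
```

```bash
python3 m.py a6
```

```text
12.3 [538.46484821  30.61788781 229.23829153] [-0.69182491  0.54373476 -0.37101801]
```

View pics/a6s.png

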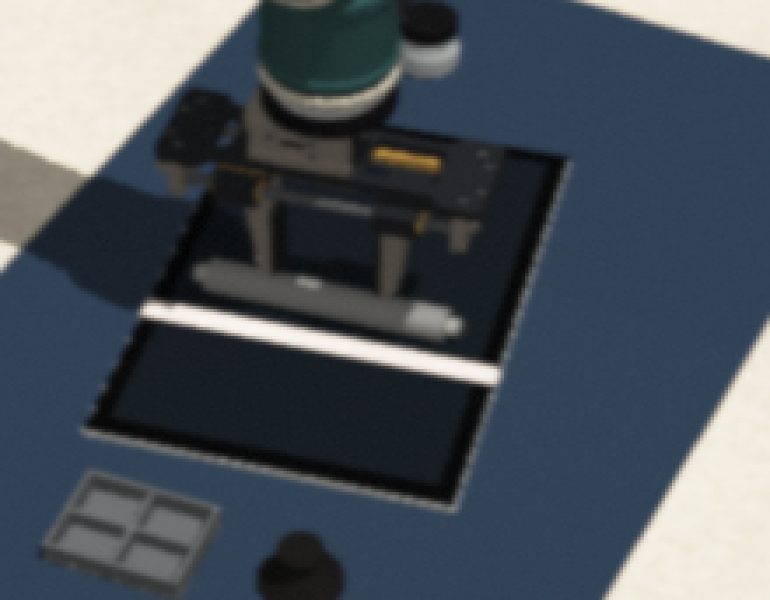

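```bash
python3 ends.py 194 271 462 326
```

```text
ends [[-87.5  29.9]
 [ 81.9  27. ]] mid [-2.8 28.5] len 169.4
```

>>> send_rows(
  plan=[
    {"angular":[0,0,0],"slide":[0,0,2.7],"hand":60},
    {"angular":[0,0,0],"slide":[0,0,1.5],"hand":60},
    {"angular":[0,0,0],"slide":[0,0,0],"hand":60},
    {"angular":[0,0,0],"slide":[-2,0,0],"hand":60},
    {"angular":[0,0,0],"slide":[-5,0,0],"hand":60},
    {"angular":[0,0,0],"slide":[-5,0,0],"hand":60},
    {"angular":[0,0,0],"slide":[-5,0,0],"hand":60},
    {"angular":[0,0,0],"slide":[-5,0,0],"hand":60},
    {"angular":[0,0,0],"slide":[-4,0,0],"hand":60},
    {"angular":[0,0,0],"slide":[-2,0,0],"hand":60},
    {"angular":[0,0,0],"slide":[0,0,0],"hand":60},
    {"angular":[0,0,0],"slide":[0,0,0],"hand":60},
  ],
)

```text
t: 13.55
ee_pos: [544.0, 1.4, 225.4]
tcp_rot: [-3.141, 0.0, 1.767]
force: [-1.7, -0.5, 5.6]
gripper_width: 0.65
```

>>> send_rows(
  plan=[
    {"angular":[0,0,0],"slide":[0,0,-2],"hand":60},
    {"angular":[0,0,0],"slide":[0,0,-2.2],"hand":60},
    {"angular":[0,0,0],"slide":[7,0,0],"hand":60},
    {"angular":[0,0,0],"slide":[7,0,0],"hand":60},
    {"angular":[0,0,0],"slide":[0,0,0],"hand":60},
  ],
)

```text
t: 14.05
ee_pos: [541.1, 17.5, 229.2]
tcp_rot: [-3.141, -0.001, 1.77]
force: [-0.1, 0.8, 0.1]
gripper_width: 0.649
```

```bash
python3 m.py a7
```

```text
14.1 [541.21203904  16.93818575 229.22571837] [0.33525631 0.14401801 0.08774568]
```

View pics/a7s.png

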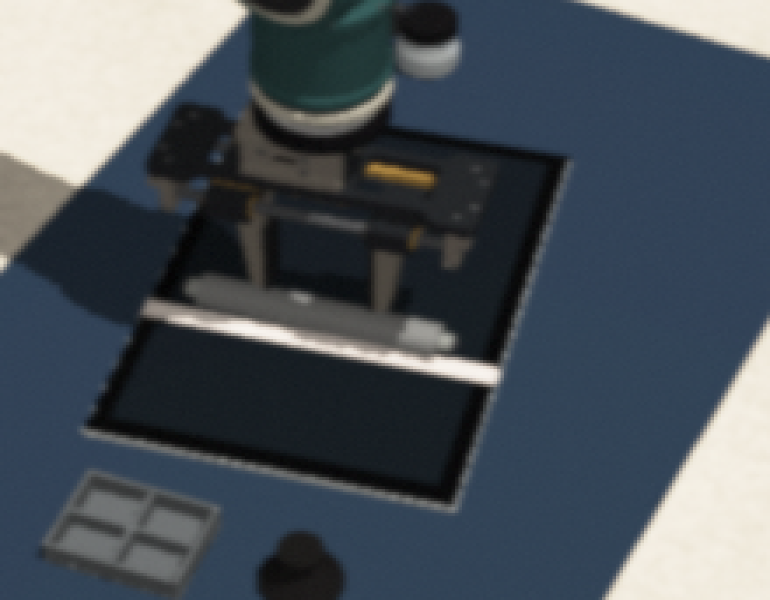

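```bash
python3 ends.py 186 286 456 341
```

```text
ends [[-87.9  15.6]
 [ 81.5  13.4]] mid [-3.2 14.5] len 169.4
```

>>> send_rows(
  plan=[
    {"angular":[0,0,0],"slide":[0,0,2.7],"hand":60},
    {"angular":[0,0,0],"slide":[0,0,1.5],"hand":60},
    {"angular":[0,0,0],"slide":[0,0,0],"hand":60},
    {"angular":[0,0,0],"slide":[-2,0,0],"hand":60},
    {"angular":[0,0,0],"slide":[-5,0,0],"hand":60},
    {"angular":[0,0,0],"slide":[-5,0,0],"hand":60},
    {"angular":[0,0,0],"slide":[-5,0,0],"hand":60},
    {"angular":[0,0,0],"slide":[-5,0,0],"hand":60},
    {"angular":[0,0,0],"slide":[-4,0,0],"hand":60},
    {"angular":[0,0,0],"slide":[-2,0,0],"hand":60},
    {"angular":[0,0,0],"slide":[0,0,0],"hand":60},
    {"angular":[0,0,0],"slide":[0,0,0],"hand":60},
  ],
)

```text
t: 15.35
ee_pos: [546.7, -12.4, 225.4]
tcp_rot: [-3.141, 0.0, 1.767]
force: [-2.1, 0.1, 6.1]
gripper_width: 0.65
```

>>> send_rows(
  plan=[
    {"angular":[0,0,0],"slide":[0,0,-2],"hand":60},
    {"angular":[0,0,0],"slide":[0,0,-4],"hand":60},
    {"angular":[0,0,0],"slide":[0,0,-30],"hand":60},
    {"angular":[0,0,0],"slide":[0,0,-45],"hand":60},
    {"angular":[0,0,0],"slide":[25,0,-40],"hand":60},
    {"angular":[0,0,0],"slide":[48,0,0],"hand":60},
    {"angular":[0,0,0],"slide":[48,0,0],"hand":60},
    {"angular":[0,0,0],"slide":[48,0,0],"hand":60},
    {"angular":[0,0,0],"slide":[48,0,0],"hand":60},
    {"angular":[0,0,0],"slide":[48,0,0],"hand":60},
    {"angular":[0,0,0],"slide":[0,0,0],"hand":60},
    {"angular":[0,0,0],"slide":[0,0,0],"hand":60},
  ],
)

```text
t: 16.55
ee_pos: [494.6, 249.4, 346.1]
tcp_rot: [-3.141, 0.0, 1.77]
force: [0.9, -1.4, -0.5]
gripper_width: 0.655
```

```bash
python3 m.py a8
```

```text
16.6 [495.12187078 247.87120473 346.11704466] [-0.05903604 -0.76779198 -0.06804429]
```

View pics/a8s.png

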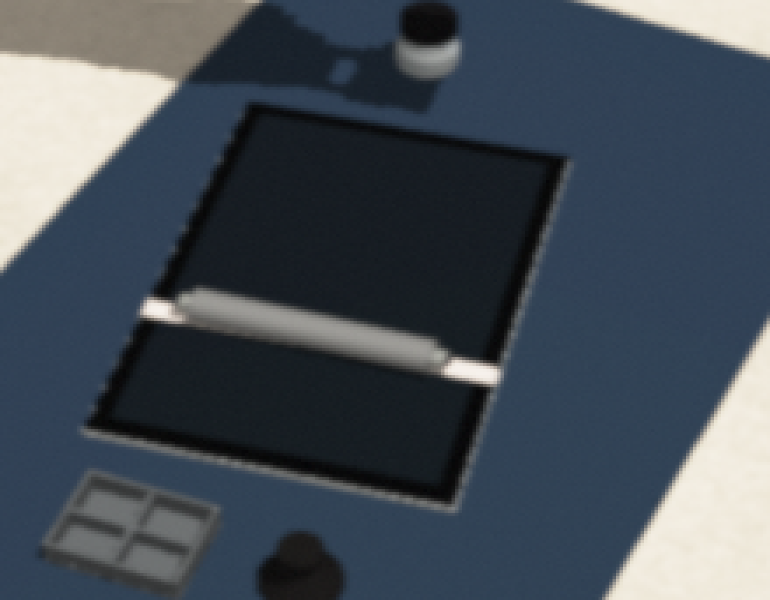

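View pics/a8.png

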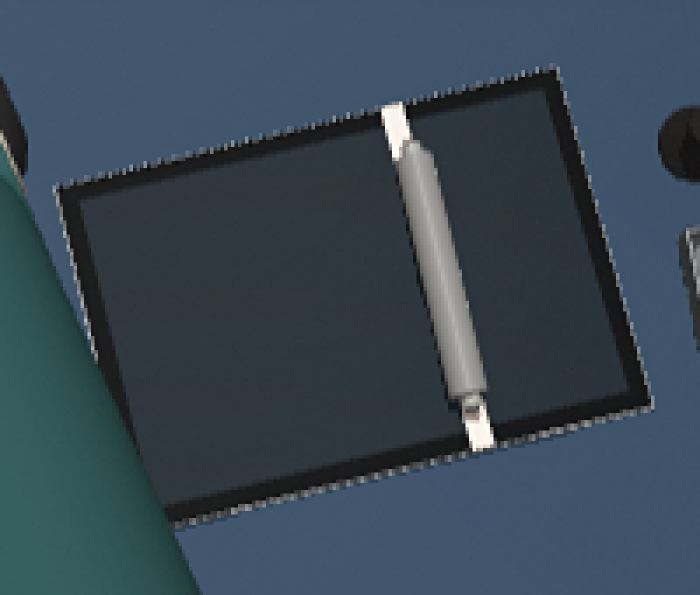

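```bash
python3 - <<'E'
import pickle;from h import *;from ends import *
for c,box,n in zip(pickle.load(open('last.pkl','rb')),([(360,160),(416,154),(442,242),(340,268)],[(290,290),(385,300),(368,362),(268,343)]),('top','scene')):
    s,r,ro,st=measure(c,n,box)
    print(n,r,'strip frame',((np.array(r[0])-S)@X).round(1),((np.array(r[0])-S)@Y).round(1))
# strip ends seen in top: visible centres
c=pickle.load(open('last.pkl','rb'))[0]
a_=ray(c,260+391/3.5,130+104/3.5,11);b_=ray(c,260+483/3.5,130+449/3.5,11);print(a_,b_,(a_+b_)/2)
E
python3 ends.py 175 302 449 357
```

```text
top ((541.6688842773438, -7.678686141967773), 170.1005096435547, 24.018770217895508, 10.407393455505371) strip frame -8.3 -1.1
scene ((543.6992797851562, -5.220207214355469), 173.09197998046875, 36.084716796875, 12.751055717468262) strip frame -5.8 0.8
[657.58688658  17.46724401  11.        ] [440.19612871 -29.31398427  11.        ] [548.89150764  -5.92337013  11.        ]
ends [[-89.7   0.2]
 [ 80.8  -1. ]] mid [-4.5 -0.4] len 170.5
```

Both views agree: the roller is within about 1 mm of the strip's centre line, within 2° of parallel and shifted 5–8 mm lengthwise. It is at rest with the arm clear. Handing in.

```bash
python3 -c "
from workcell import manip;print(manip.sign_off())"
```

```text
the job is handed in; nothing more can be done
None
```

The roller now lies lengthwise on the strip, and I've handed the job in. `sign_off` reports no verdict.

**How it was moved:** I rolled it with the two spread fingertips on its top. It took seven short strokes at about 5–10 N, lifting the fingertips back between them. It travelled about 100 mm, roughly 1.3 turns. I did not measure the roll angle directly. The turns are inferred from each stroke moving the roller half as far as the tips, with no slip seen.

**Last checks:**

| Check | Top camera | Scene camera | Limit |
|---|---|---|---|
| Off the strip's centre line | -1.1 mm | about +0.8 mm (mask), -0.4 mm (end stubs) | 8 mm |
| Off parallel | 2.0° | 0.4° | 8.6° (0.15 rad) |
| Lengthwise shift | -8 mm | -5 to -6 mm | 30 mm |

- **Agreement:** the two cameras differ by about 2 mm and 2°, which is small against the limits.
- **Contact with other things:** the fingertips stayed about 24 mm above the glass while on the roller. The jar, suction cup and screw tray look unmoved in the last pictures, though I did not re-measure them.
- **State and time:** the arm was clear and touching nothing at 16.6 s, well inside the 48 s limit. Rest was judged from a single last set of pictures, not from a measured speed.

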